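# Set the slim reverb pedal on the turntable's marked place

## Robot

A 7-joint arm with a two-finger parallel gripper is mounted at the origin on the work surface. World frame = base frame: x ahead of the robot, y to its left, z up, the work surface at z = 0. Lengths are in m, angles in degrees, forces in N, time in s.
With the tool pointing down it reaches from about 0.4 to 0.75 m from the base axis. Payload 19.5 kg.
Tool frame: the origin (TCP) lies midway between the tips of the shut fingers; the grasp point (between the pads) lies 19 mm behind it; x points along the fingers, z is the direction in which the jaws open and shut, and the axes are right-handed (so a half turn about x gives the same grasp; the last joint's range is limited). The gripper opens to 85 mm and grips with 20 to 120 N. Pads are 22 mm wide; open, the fingers measure 114 mm over their backs; the gripper's body (76 mm by 85 mm) begins 54 mm behind the grasp point. The pads swing forward as they close: fully open they stand 13 mm farther back than shut.
Start: joints at [-78.535, 40.479, -1.581, 85.061, 1.261, 54.483, -4.326], TCP at [0.138, 0.558, 0.194] pointing down, gripper open.
Joint ranges: [-155.06, 155.06], [-18.47, 123.98], [-90, 86.84], [0, 140.48], [-83.41, 263.41], [0, 116], [-161.91, 161.91]. Speed limits (degrees/s): [108.29, 108.29, 147.25, 147.25, 172.46, 172.46, 172.46].

## Interface

Orientations are given as [roll, pitch, yaw] about the fixed x, y, z axes, in that order (R = Rz(yaw) Ry(pitch) Rx(roll)).
In Python, from workcell import observe, snapshot, camera_info, close_job gives the robot as it stands.
- The arm moves only by the tool send_rows, never from a script. Its argument "deltas" is a list of rows, each a list of 5 numbers: the closure, from -1 (fully open) to 1 (shut), then the shift along the tool's x, y, z in mm, then the turn about the tool's x in degrees. In form: [[hand, x, y, z, spin], ...]. A call has 1 to 8 rows; each row shifts and turns the commanded pose from where the row before left it, along the tool's axes as they then stand; what a row does not reach is not made up. A row lasts 1/10 s, in which the tool goes at most 50 mm and 8.59 degrees, less where a joint would pass 70% of its speed; a pose out of reach is approached as far as the arm can. A call is refused whole if a number of a shift passes 50 or a number of a turn 8.59, either way. A call with a gripper value outside its range is refused whole. The fingers move at their own pace and stop on an object; the grip force is fixed at half the most. Time passes only in rows, so rows that do not move let the fingers close. It gives the time, the measured TCP pose, the force and the opening at its end, in the units of the state.
- observe(): the state, without advancing time (a new reading comes with each control period).
- snapshot(name): name is "side" or "top" or "wrist"; returns the picture (420x560x3 uint8, red, green, blue); there is no depth.
- camera_info(name): a dict with "camera_matrix" (3x3 intrinsics, pixels), "k1" (the pictures are not rectified: a ray, as slopes to the right and down, at radius r is drawn at 1 + k1 r^2 times it, then the intrinsics apply), "R" (3x3) and "t" (3): a world point X has camera coordinates R X + t. Camera axes: x right, y down, z forward; pixel columns grow to the right and rows downward; lengths in m; the calibration is good to about 2 mm. A picture is of the moment at which its call begins: read the wrist's pose just before it. camera_info takes no time and is no camera call; for the wrist camera it gives the pose at the moment of the call.
- close_job(): hands the job in, once; it reports no verdict.
The state is a dict: "time_s": time; "q": joint angles; "dq": joint speeds; "effort": joint torques, N m; "ee_pos": TCP position; "ee_rot": TCP orientation; "force": force on the tool from outside, world axes, zero at the start; "moment": the same for the moment, N m; "width": opening from 0.0 (shut) to 1.0 (fully open).
Only numpy, scipy, OpenCV 4.12 (cv2) and the standard library are available. Lean on these libraries where they do the work, as an engineer would, in place of code of your own. Each camera call takes 0.05 s, during which the arm holds its last target. There are 200 camera calls.

## Task

Put the slim reverb pedal (the narrower of the two grey pedals, with a single big knob) onto the rectangular outline on the wooden turntable, upright on its feet and lengthwise in the outline, either end outward, and let go. The turntable spins freely and is already set for a photograph, so lower the pedal gently onto it rather than dropping it, and keep the turntable at the angle it has now. Leave the wide pedal and the bowl of picks where they are.

Things in the scene. Friction and masses are not known exactly. Their poses are not given: they have to be found in the camera images.
- slim_center (a point): Slim reverb pedal: loose grey aluminium box, 92 mm long (x) x 40 wide (y) x 32 high, about 0.2 kg, upright on the table. On its top: one black knob (26 wide, 13 high, 20 towards +x) and a steel footswitch stud (12 wide, 10 high, 28 towards -x). The long sides are bare: grip across the 40 mm. This point is the centre of the box, 16 above its underside; z up.
- place (a point): Middle of a dark rectangular outline (104 x 52 mm, flush) on the turntable: a flat plywood disc, 260 wide, top 35 above the table, spinning almost freely, stopped at any angle. x: along the outline, outward from the axle, which lies 70 back; z up. The point turns with the disc. Nothing stands on the disc; a ring outline (60 wide) on its other half is not used.
- wide_center (a point): The wide pedal, not to be moved: grey aluminium box, 118 mm long (x) x 66 wide (y) x 38 high, loose on the table, with three small black knobs in a row and a footswitch stud. This point is its centre, 19 above its underside.
- bowl: White ceramic pick bowl, not to be moved: 90 mm diameter at the rim, 36 high, loose on the table. Origin at the centre of its underside.
Not all that is in view belongs to the job. Leave any yellow look-alike of the part that bears slim_center alone.

How it is judged (in metres and radians):
At the end, for the whole second after the job is handed in: The slim pedal stands upright and at rest on the disc, its centre within 15 mm of the middle of the rectangular outline and its length within 11 degrees of the outline's, either way round; the outline is within 18 mm (about 15 degrees of turn) of where it was at the start (horizontal distance between slim_center and place below 0.015 m and z of slim_center in the frame of place between 0.011 and 0.021 m and angle between the x axis of slim_center and the x axis of place, either way round below 0.2 rad and angle between slim_center's own z axis and vertical below 0.1 rad and linear speed of slim below 0.03 m/s and distance of place from where it was at the start of the episode below 0.018 m); the robot touches nothing.
It fails at once if the turntable is turned: the marked place more than 18 mm (15 degrees) from where it started (distance of place from where it was at the start of the episode above 0.018 m).
It fails at once if the slim pedal is dropped: out of the fingers with its underside more than 15 mm above the disc's top (z of slim_center in the frame of place above 0.031 m and contact force between slim and the fingers below 0.01 N).
It fails at once if the wide pedal is moved by more than 20 mm (distance of wide_center from where it was at the start of the episode above 0.02 m).
It fails at once if the bowl is moved by more than 20 mm (distance of bowl from where it was at the start of the episode above 0.02 m).
It also fails if it takes over 35 s, if anything falls off the work surface, if the arm or the gripper's body presses on something with over 40 N, if the wrist force passes 120 N, or if a joint passes its speed limit or range.

## Working session

There is one attempt and no reset: what is moved stays moved. The work goes in short steps, Python scripts to look and compute and a tool call to move; the robot and the scene stay as the last step left them, time stands still between calls to the robot, and variables do not carry over. Pictures are saved under pics/ and viewed, about 8 in all and at most 12, crops included, and the job is handed in when it is done.

Besides the shell and the picture viewer there is one more tool, called after "Emit:" as name([rows], argument=value, ...), one row to a line, values as JSON. send_rows: Moves the arm, as the interface text tells. Its arguments: {"type":"object","properties":{"deltas":{"type":"array","items":{"type":"array","items":{"type":"number"}}}},"required":["deltas"]}

```bash
mkdir -p pics
cat > h.py <<'E'
import numpy as np, cv2
from workcell import observe, snapshot, camera_info, close_job
def save(n,f,crop=None,s=1):
    im=snapshot(n)
    if crop: a,b,c,d=crop; im=im[b:d,a:c]
    if s!=1: im=cv2.resize(im,None,fx=s,fy=s,interpolation=cv2.INTER_CUBIC)
    cv2.imwrite('pics/'+f,cv2.cvtColor(np.ascontiguousarray(im),cv2.COLOR_RGB2BGR))
def world(ci,uv,z):
    K=np.array(ci['camera_matrix']);R=np.array(ci['R']);t=np.array(ci['t']);out=[]
    for u,v in uv:
        d=np.array([(u-K[0,2])/K[0,0],(v-K[1,2])/K[1,1]]);p=d.copy()
        for _ in range(30): p=d/(1+ci['k1']*(p@p))
        r=R.T@np.array([p[0],p[1],1]);o=-R.T@t
        out.append(o+r*(z-o[2])/r[2])
    return np.array(out)
E
python3 - <<'E'
from h import *
o=observe();print(o['ee_pos'],o['ee_rot'],o['width'],o['time_s'])
save('top','top1.png',s=1.42)
save('side','side1.png')
for n in('top','side','wrist'):
    c=camera_info(n);R=np.array(c['R']);print(n,-R.T@np.array(c['t']),R.round(2).tolist(),c['k1'])
E
```

```text
[0.13758593 0.55799686 0.1931473 ] [-178.91415028   89.9387622  -102.76405345] 1.003799781562466 0.0
top [0.38021289 0.16260701 0.96973546] [[0.07, -1.0, 0.0], [-0.97, -0.07, -0.24], [0.24, 0.02, -0.97]] 0.003829314936837282
side [ 0.23401716 -0.30703432  0.72965919] [[0.82, -0.57, 0.01], [-0.42, -0.62, -0.67], [0.38, 0.54, -0.75]] -0.10497656368364053
wrist [0.06535107 0.57630812 0.37420247] [[0.24, 0.97, -0.0], [0.93, -0.23, 0.29], [0.28, -0.07, -0.96]] -0.0873983606430781
```

View pics/top1.png

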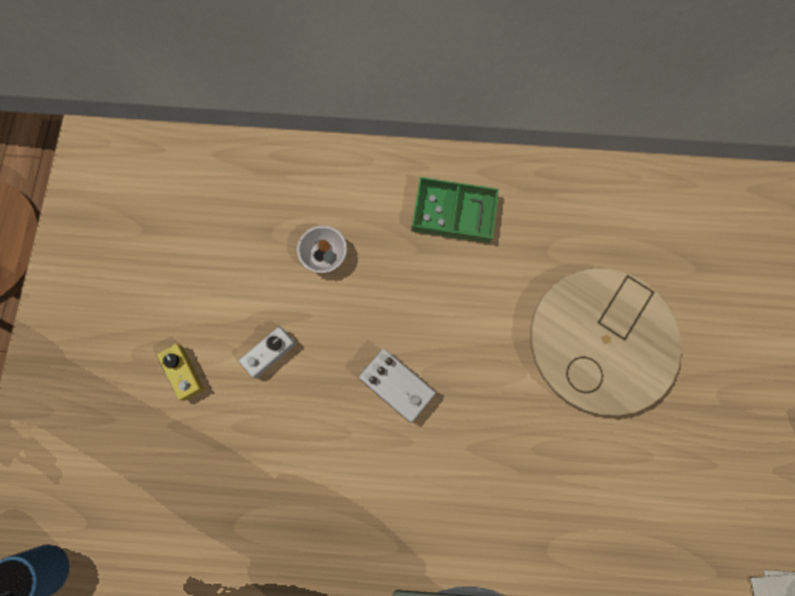

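View pics/side1.png

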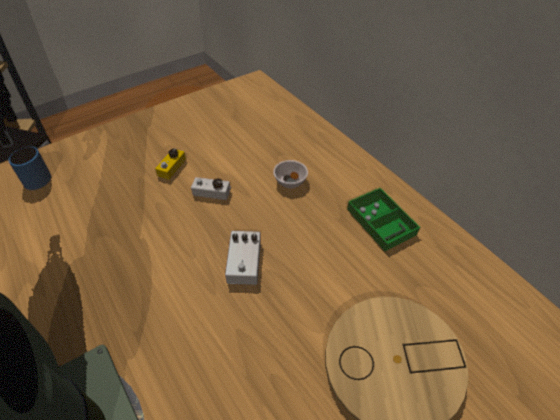

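Candidates for the slim pedal in the top view: grey with one knob at (268,352), yellow look-alike at (179,372), and wide grey with three knobs at (398,387). I choose (268,352). The outline is at (626,307) on the disc, with the axle at (605,339). Next is a close crop, plus measurement by segmentation.

Run:
```python
from h import *
im=snapshot('top');s=1.42
a=cv2.resize(im[215:280,155:225],None,fx=6,fy=6,interpolation=cv2.INTER_CUBIC)
b=cv2.resize(im[185:250,405:475],None,fx=6,fy=6,interpolation=cv2.INTER_CUBIC)
cv2.imwrite('pics/crop1.png',cv2.cvtColor(np.hstack([a[:,:390],b[:,:410]]),cv2.COLOR_RGB2BGR))
ci=camera_info('top')
# grey segmentation
hsv=cv2.cvtColor(im,cv2.COLOR_RGB2HSV)
m=((hsv[...,1]<40)&(hsv[...,2]>120)).astype(np.uint8); m[:150]=0
n,l,st,c=cv2.connectedComponentsWithStats(m)
for i in range(1,n):
    if st[i,4]>150:
        cn=cv2.findContours((l==i).astype(np.uint8),0,1)[0][0]; bx=cv2.boxPoints(cv2.minAreaRect(cn)); w=world(ci,bx,.033)
        print(st[i],bx.round(1).tolist(),w.mean(0).round(4),np.linalg.norm(np.diff(w,axis=0),axis=1).round(3),w[:,:2].round(3).tolist())
# outline
uv=np.array([[628,277],[653,292],[624,338],[599,322]])/s
w=world(ci,uv,.035);print('outline',w.round(4).tolist(),w.mean(0));print('axle',world(ci,[[605/s,339/s]],.035), 'bowl',world(ci,[[322/s,250/s]],.036))
```

```text
[209 159  35  33 496] [[209.0, 159.0], [243.0, 159.0], [243.0, 191.0], [209.0, 191.0]] [0.6938 0.2995 0.033 ] [0.089 0.087 0.087] [[0.734, 0.348], [0.74, 0.26], [0.654, 0.252], [0.647, 0.339]]
[168 230  38  35 459] [[167.10000610351562, 253.39999389648438], [196.3000030517578, 229.10000610351562], [206.3000030517578, 241.10000610351562], [177.10000610351562, 265.3999938964844]] [0.4998 0.3772 0.033 ] [0.092 0.04  0.091] [[0.481, 0.423], [0.546, 0.359], [0.518, 0.331], [0.454, 0.395]]
[ 253  246   54   51 1234] [[251.5, 265.1000061035156], [269.29998779296875, 244.3000030517578], [306.8999938964844, 276.5], [289.0, 297.29998779296875]] [0.459  0.1464 0.033 ] [0.067 0.12  0.066] [[0.467, 0.214], [0.522, 0.175], [0.45, 0.078], [0.397, 0.118]]
[529 402  31  18 489] [[529.0, 402.0], [559.0, 402.0], [559.0, 419.0], [529.0, 419.0]] [ 0.1927 -0.4655  0.033 ] [0.067 0.035 0.067] [[0.208, -0.434], [0.213, -0.501], [0.178, -0.497], [0.173, -0.43]]
outline [[0.679, -0.2554, 0.035], [0.6543, -0.2988, 0.035], [0.5673, -0.2446, 0.035], [0.5927, -0.2017, 0.035]] [ 0.62334353 -0.25012787  0.035     ]
axle [[ 0.56313845 -0.2115196   0.035     ]] bowl [[0.68960357 0.29681339 0.036     ]]
```

View pics/crop1.png

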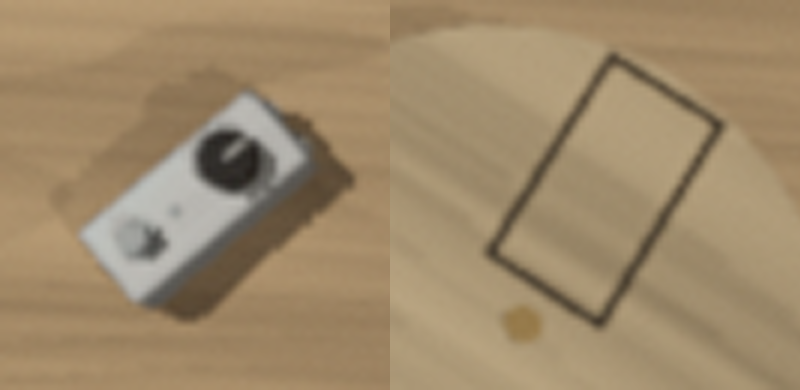

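The crop confirms the slim grey pedal: one big knob at (230,160) and the footswitch at (135,240). The outline corners are at about (612,57), (722,125), (600,323) and (490,252). Now computing the moves in tool axes.

```bash
cat >> h.py <<'E'
from scipy.spatial.transform import Rotation as Ro
def plan(target,jawdeg):
    """delta to target in tool axes (mm) now, and after the spin to jaw direction jawdeg (mod 180)"""
    o=observe();R=Ro.from_euler('xyz',o['ee_rot'],degrees=True).as_matrix()
    z=R[:,2];a=np.degrees(np.arctan2(z[1],z[0]));d=np.array(target)-o['ee_pos']
    turn=(jawdeg-a+90)%180-90; s=-turn*np.sign(-R[2,0])
    R2=R@Ro.from_euler('x',s,degrees=True).as_matrix()
    print('t',o['time_s'],'pos',np.round(o['ee_pos'],4),'tilt',R[:,0].round(3),'jaw',a.round(1),'width',round(o['width'],3),'F',np.round(o['force'],1),'q',np.round(o['q'],0))
    print('spin',s.round(2),'now-axes mm',(R.T@d*1000).round(1),'after-spin mm',(R2.T@d*1000).round(1),'z after',R2[:,2].round(3))
E
python3 -c "
from h import *
plan([.5,.377,.19],45.2);plan([.5,.377,.19],135.2)"
```

```text
t 0.15 pos [0.1376 0.5581 0.1933] tilt [-0.    -0.001 -1.   ] jaw 76.1 width 1.001 F [ 0.  -0.9 -0.4] q [-79.  41.  -2.  85.   1.  54.  -4.]
spin 30.95 now-axes mm [   3.4 -395.2  -89. ] after-spin mm [   3.4 -384.7  126.9] z after [ 0.705  0.71  -0.001]
t 0.15 pos [0.1376 0.5581 0.1933] tilt [-0.    -0.001 -1.   ] jaw 76.1 width 1.001 F [ 0.  -0.9 -0.4] q [-79.  41.  -2.  85.   1.  54.  -4.]
spin -59.05 now-axes mm [   3.4 -395.2  -89. ] after-spin mm [   3.4 -126.9 -384.7] z after [-0.71   0.705 -0.   ]
```

Emit:
send_rows([
  [-1,0,-30,-7,0],
  [-1,0,-40,-9,0],
  [-1,0,-40,-9,0],
  [-1,0,-40,-9,0],
  [-1,0,-40,-9,0],
  [-1,0,-40,-9,0],
  [-1,0,-40,-9,0],
  [-1,0,-40,-9,0],
])

```text
time_s: 0.95
ee_pos: [0.4233, 0.415, 0.1935]
ee_rot: [155.3, 90.0, -128.5]
force: [0.3, 0.5, -0.0]
width: 1.003
```

Emit:
send_rows([
  [-1,0,-40,-9,0],
  [-1,0,-30,-7,0],
  [-1,0,-15,-3,0],
  [-1,0,0,0,7.7],
  [-1,0,0,0,7.7],
  [-1,0,0,0,7.7],
  [-1,0,0,0,7.8],
  [-1,0,0,0,0],
])

```text
time_s: 1.75
ee_pos: [0.4991, 0.3779, 0.1934]
ee_rot: [160.2, 90.0, -154.7]
force: [-0.6, -0.1, -0.5]
width: 0.996
```

Run:
```python
from h import *
plan([.5,.377,.19],45.2)
ci=camera_info('wrist');im=snapshot('wrist')
np.savez('w1.npz',im=im,**{k:np.array(v) for k,v in ci.items()})
cv2.imwrite('pics/w1.png',cv2.cvtColor(im,cv2.COLOR_RGB2BGR))
hsv=cv2.cvtColor(im,cv2.COLOR_RGB2HSV)
m=((hsv[...,1]<40)&(hsv[...,2]>120)).astype(np.uint8)
n,l,st,c=cv2.connectedComponentsWithStats(m)
for i in range(1,n):
    if st[i,4]>1000:
        cn=max(cv2.findContours((l==i).astype(np.uint8),0,1)[0],key=cv2.contourArea); bx=cv2.boxPoints(cv2.minAreaRect(cn)); w=world(ci,bx,.032)
        d=w[1]-w[0],w[2]-w[1];print(st[i],bx.round().tolist(),w.mean(0).round(4),[np.linalg.norm(x).round(4) for x in d],[np.degrees(np.arctan2(x[1],x[0])).round(1) for x in d])
```

```text
t 1.75 pos [0.4991 0.3779 0.1934] tilt [-0. -0. -1.] jaw 45.2 width 0.996 F [-0.6 -0.1 -0.5] q [-42.  45.   4.  73.  -3.  61.   8.]
spin -0.04 now-axes mm [ 3.4 -1.3 -0.1] after-spin mm [ 3.4 -1.3 -0.1] z after [ 0.705  0.71  -0.   ]
[ 259  129   43   97 3179] [[259.0, 129.0], [301.0, 129.0], [301.0, 225.0], [259.0, 225.0]] [0.4986 0.3789 0.032 ] [np.float64(0.0376), np.float64(0.091)] [np.float64(45.2), np.float64(-43.9)]
[ 314  320   81   67 2693] [[314.0, 320.0], [394.0, 320.0], [394.0, 386.0], [314.0, 386.0]] [0.6955 0.2986 0.032 ] [np.float64(0.0853), np.float64(0.0895)] [np.float64(44.5), np.float64(-38.6)]
```

View pics/w1.png

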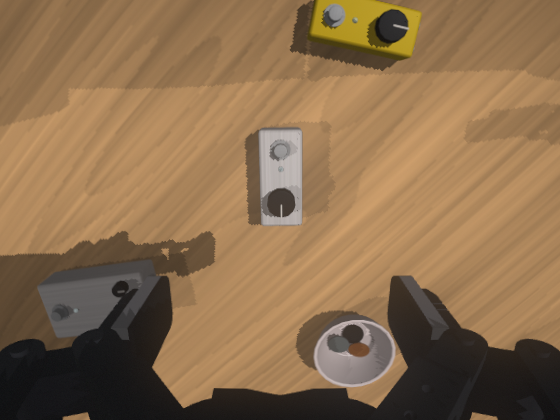

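The wrist view shows the pedal centred at (280,177), aligned with the jaws. The fingers are clear of the bowl and the yellow pedal. Descending.

Emit:
send_rows([
  [-1,25,0,0,0],
  [-1,40,0,0,0],
  [-1,40,0,0,0],
  [-1,35,0,0,0],
  [-1,25,0,0,0],
  [-1,15,0,0,0],
  [-1,10,0,0,0],
  [-1,3,0,0,0],
])

```text
time_s: 2.6
ee_pos: [0.4998, 0.3774, 0.0003]
ee_rot: [135.9, 90.0, -178.8]
force: [0.8, -0.1, 0.1]
width: 0.998
```

Emit:
send_rows([
  [-0.5,0,0,0,0],
  [0,0,0,0,0],
  [0.5,0,0,0,0],
  [1,0,0,0,0],
  [1,0,0,0,0],
  [1,0,0,0,0],
  [1,0,0,0,0],
  [1,0,0,0,0],
])

```text
time_s: 3.4
ee_pos: [0.4997, 0.3774, 0.0006]
ee_rot: [101.5, 90.0, 146.8]
force: [-0.9, 1.1, 2.3]
width: 0.003
```

Run:
```python
from h import *
plan([.5,.377,.19],45.2)
save('wrist','w2.png')
```

```text
t 3.4 pos [0.4997 0.3774 0.0006] tilt [-0.  0. -1.] jaw 45.3 width 0.003 F [-0.9  1.1  2.3] q [-41.  60.   3.  83.  -4.  37.   8.]
spin 0.05 now-axes mm [-1.894e+02 -4.000e-01 -1.000e-01] after-spin mm [-1.894e+02 -4.000e-01 -1.000e-01] z after [ 0.705  0.71  -0.   ]
```

View pics/w2.png

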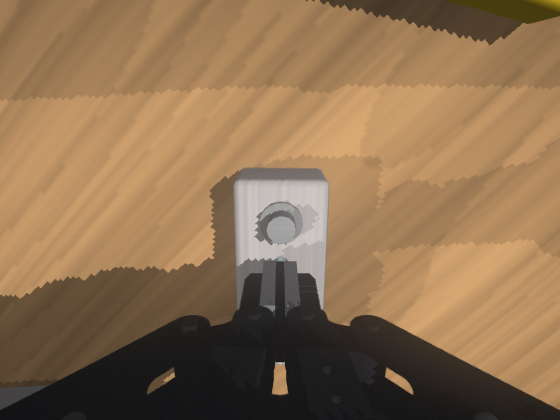

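The fingers shut completely, so this is no grasp: the tips seem to lie in front of or over the pedal. Checking the geometry and the side view.

Run:
```python
from h import *
ci=camera_info('wrist');K=np.array(ci['camera_matrix']);R=np.array(ci['R']);t=np.array(ci['t'])
print('cam',-R.T@t)
def proj(X):
    c=R@np.array(X)+t;p=c[:2]/c[2];p=p*(1+ci['k1']*(p@p));return (K[:2,:2]@p+K[:2,2]).round(1)
o=observe();e=o['ee_pos']
for dz in(0,.01,.02,.03,.04,.06): print(dz,proj(e+np.array([0,0,dz])))
print('footswitch',world(ci,[[281,230]],.042),'top far corners',world(ci,[[236,180],[328,180]],.032))
u=np.array([np.cos(np.radians(-44.8)),np.sin(np.radians(-44.8))]);print('expected stud',np.array([.499,.378])-.028*u,'end',np.array([.499,.378])-.046*u)
im=snapshot('side')[130:260,140:300]
cv2.imwrite('pics/s2.png',cv2.cvtColor(cv2.resize(im,None,fx=4.5,fy=4.5,interpolation=2),cv2.COLOR_RGB2BGR))
```

```text
cam [0.44693063 0.43015416 0.18163566]
0 [279.2 246.3]
0.01 [279.2 254. ]
0.02 [279.2 262.6]
0.03 [279.1 272.2]
0.04 [279.1 282.9]
0.06 [279.  308.6]
footswitch [[0.48323045 0.39484473 0.042     ]] top far corners [[0.45760748 0.3944764  0.032     ]
 [0.48391504 0.42106852 0.032     ]]
expected stud [0.47913202 0.39772976] end [0.46635975 0.41041317]
```

View pics/s2.png

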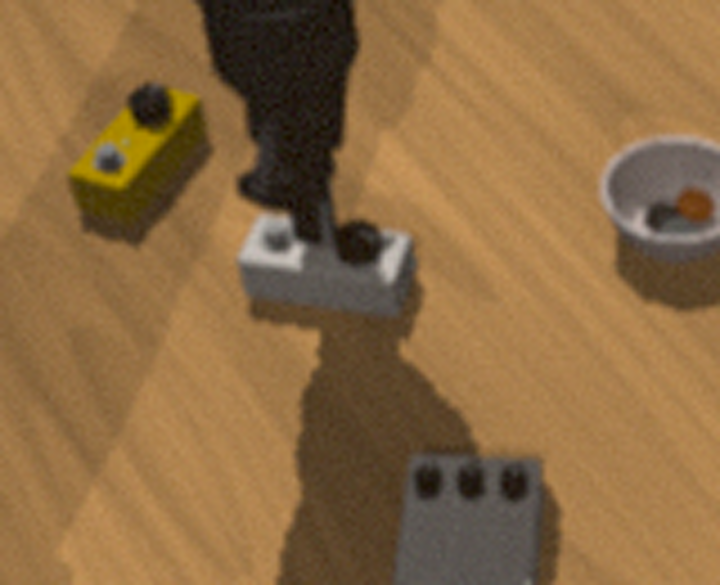

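Run:
```python
from h import *
ci=camera_info('side');K=np.array(ci['camera_matrix']);R=np.array(ci['R']);t=np.array(ci['t'])
def proj(X):
    c=R@np.array(X)+t;p=c[:2]/c[2];p=p*(1+ci['k1']*(p@p));q=(K[:2,:2]@p+K[:2,2]);return q.round(1),((q-[140,130])*4.5).round()
o=observe();e=o['ee_pos'];print(e)
for z in(0,.01,.02,.03,.04,.05,.06): print(z,*proj([e[0],e[1],z]))
c=np.array([.4995,.3775])
u=np.array([np.cos(np.radians(-44.8)),np.sin(np.radians(-44.8))])
print('knob top exp',*proj([*(c+.02*u),.045]),'stud',*proj([*(c-.028*u),.042]))
```

```text
[0.49979586 0.37734681 0.00059549]
0 [211.8 191.9] [323. 279.]
0.01 [211.4 189.2] [321. 266.]
0.02 [210.9 186.4] [319. 254.]
0.03 [210.4 183.6] [317. 241.]
0.04 [209.9 180.7] [315. 228.]
0.05 [209.5 177.9] [313. 215.]
0.06 [209.  174.9] [310. 202.]
knob top exp [217.3 180.3] [348. 226.] stud [199.1 178.8] [266. 220.]
```

The side view and wrist view agree that the shut tips sit about 32 mm above the reported TCP, on the pedal's top at z≈0.032. The pedal is almost unmoved. I'll reopen and go lower in small steps, watching the force.

Emit:
send_rows([
  [-1,0,0,0,0],
  [-1,0,0,0,0],
  [-1,0,0,0,0],
  [-1,0,0,0,0],
  [-1,0,0,0,0],
  [-1,5,0,0,0],
  [-1,5,0,0,0],
  [-1,0,0,0,0],
])

```text
time_s: 4.3
ee_pos: [0.4995, 0.3769, -0.0104]
ee_rot: [177.3, 89.9, -137.5]
force: [-0.6, 0.3, -0.8]
width: 1.004
```

Run:
```python
from h import *
plan([.5,.377,-.026],45.2)
ci=camera_info('wrist');im=snapshot('wrist')
cv2.imwrite('pics/w3.png',cv2.cvtColor(im,cv2.COLOR_RGB2BGR))
K=np.array(ci['camera_matrix']);R=np.array(ci['R']);t=np.array(ci['t']);print(K[0,0],K[1,1],K[:2,2])
print('corners top',world(ci,[[236,180],[328,180]],.032))
```

```text
t 4.3 pos [ 0.4995  0.3769 -0.0104] tilt [-0.001 -0.001 -1.   ] jaw 45.2 width 1.004 F [-0.6  0.3 -0.8] q [-41.  61.   2.  83.  -4.  36.   8.]
spin 0.05 now-axes mm [15.6 -0.3  0.4] after-spin mm [15.6 -0.3  0.4] z after [ 0.705  0.71  -0.001]
376.15890507548926 376.15890507548926 [279.56488123 210.74806841]
corners top [[0.45656741 0.39667765 0.032     ]
 [0.4809386  0.42132154 0.032     ]]
```

View pics/w3.png

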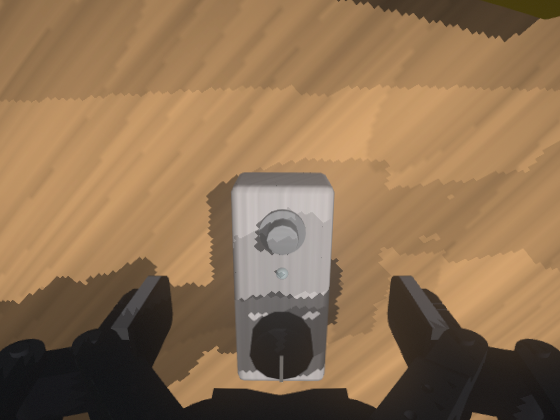

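The open fingers at (170,278) and (392,278) straddle the pedal symmetrically, with the tips about 45 mm above the table. Lowering about 22 mm more.

Emit:
send_rows([
  [-1,5,0,0,0],
  [-1,5,0,0,0],
  [-1,4,0,0,0],
  [-1,0,0,0,0],
])

```text
time_s: 4.75
ee_pos: [0.4995, 0.377, -0.0241]
ee_rot: [176.0, 89.9, -138.8]
force: [-0.4, 0.0, 0.5]
width: 1.004
```

Emit:
send_rows([
  [-1,4,0,0,0],
  [-1,3,0,0,0],
  [-1,0,0,0,0],
])

```text
time_s: 5.05
ee_pos: [0.4997, 0.3771, -0.0309]
ee_rot: [177.0, 90.0, -137.8]
force: [1.2, 0.3, 0.8]
width: 1.001
```

Emit:
send_rows([
  [-0.5,0,0,0,0],
  [0,0,0,0,0],
  [0.3,0,0,0,0],
  [1,0,0,0,0],
  [1,0,0,0,0],
  [1,0,0,0,0],
  [1,0,0,0,0],
])

```text
time_s: 5.75
ee_pos: [0.5, 0.3774, -0.03]
ee_rot: [-16.0, 90.0, 29.2]
force: [-1.4, -0.4, 6.1]
width: 0.457
```

Gripped: the width of 0.457 is about 39 mm. Lifting.

Emit:
send_rows([
  [1,-5,0,0,0],
  [1,-15,0,0,0],
  [1,-25,0,0,0],
  [1,-30,0,0,0],
  [1,-30,0,0,0],
  [1,-25,0,0,0],
  [1,-10,0,0,0],
  [1,0,0,0,0],
])

```text
time_s: 6.55
ee_pos: [0.5002, 0.3775, 0.1109]
ee_rot: [-8.2, 89.9, 37.0]
force: [0.4, -0.1, -3.4]
width: 0.452
```

Run:
```python
from h import *
plan([.6233,-.2501,.110],58)
save('wrist','w4.png')
ci=camera_info('wrist');o=observe();c=o['ee_pos'].copy()
K=np.array(ci['camera_matrix']);R=np.array(ci['R']);t=np.array(ci['t'])
u=np.array([np.cos(np.radians(-44.8)),np.sin(np.radians(-44.8)),0]);v=np.array([-u[1],u[0],0])
def proj(X):
    q=R@X+t;p=q[:2]/q[2];p=p*(1+ci['k1']*(p@p));return (K[:2,:2]@p+K[:2,2]).round(1)
c[2]+=.030
for n,x in dict(farL=-.046*u+.02*v,farR=-.046*u-.02*v,stud=-.028*u+[0,0,.01]).items(): print(n,proj(c+x+[0,0,.032]))
```

```text
t 6.55 pos [0.5002 0.3775 0.1109] tilt [ 0.002  0.001 -1.   ] jaw 45.2 width 0.452 F [ 0.4 -0.1 -3.4] q [-41.  51.   3.  79.  -3.  50.   8.]
spin -12.75 now-axes mm [ 4.000e-01 -5.293e+02 -3.591e+02] after-spin mm [ 4.000e-01 -4.370e+02 -4.671e+02] z after [0.53  0.848 0.002]
farL [340.4 188.1]
farR [217.6 187.9]
stud [278.9 251.3]
```

View pics/w4.png

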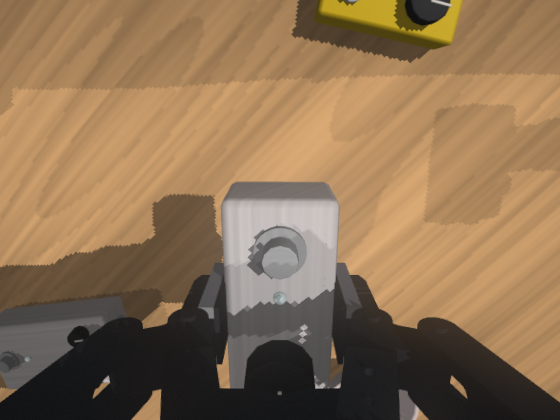

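The pedal is held level, with the stud at (280,257), about 2 mm from the prediction. Carrying it across.

Emit:
send_rows([
  [1,0,-10,-7,0],
  [1,0,-20,-14,0],
  [1,0,-30,-20,0],
  [1,0,-35,-24,0],
  [1,0,-35,-24,0],
  [1,0,-35,-24,0],
  [1,0,-35,-24,0],
  [1,0,-35,-24,0],
])

```text
time_s: 7.4
ee_pos: [0.5527, 0.0947, 0.1086]
ee_rot: [157.7, 89.9, -157.1]
force: [1.0, -0.6, -2.5]
width: 0.455
```

Emit:
send_rows([
  [1,0,-35,-24,0],
  [1,0,-35,-24,0],
  [1,0,-35,-24,0],
  [1,0,-35,-24,0],
  [1,0,-35,-24,0],
  [1,0,-35,-24,0],
  [1,0,-35,-24,0],
  [1,0,-25,-17,0],
])

```text
time_s: 8.2
ee_pos: [0.6134, -0.228, 0.1083]
ee_rot: [153.1, 89.9, -161.8]
force: [0.2, 0.0, -1.5]
width: 0.457
```

Emit:
send_rows([
  [1,0,-15,-10,0],
  [1,0,-6,-2,0],
  [1,0,0,0,-4.2],
  [1,0,0,0,-4.3],
  [1,0,0,0,-4.3],
  [1,0,0,0,0],
  [1,0,0,0,0],
])

```text
time_s: 8.9
ee_pos: [0.621, -0.2469, 0.1091]
ee_rot: [94.0, 89.9, 151.9]
force: [-0.2, -0.1, -1.3]
width: 0.455
```

Run:
```python
from h import *
plan([.6233,-.2501,.050],58)
im=snapshot('top')[165:265,380:510];b=snapshot('side')[250:410,290:490]
im=cv2.resize(im,(520,400),interpolation=2);b=cv2.resize(b,(500,400),interpolation=2)
cv2.imwrite('pics/p1.png',cv2.cvtColor(cv2.resize(np.hstack([im,b]),(796,312)),cv2.COLOR_RGB2BGR))
```

```text
t 8.9 pos [ 0.621  -0.2469  0.1091] tilt [-0.001  0.    -1.   ] jaw 57.9 width 0.455 F [-0.2 -0.1 -1.3] q [22. 55. -8. 68.  8. 58. 71.]
spin -0.06 now-axes mm [59.1 -3.7 -1.5] after-spin mm [59.1 -3.7 -1.5] z after [ 0.53   0.848 -0.   ]
```

View pics/p1.png

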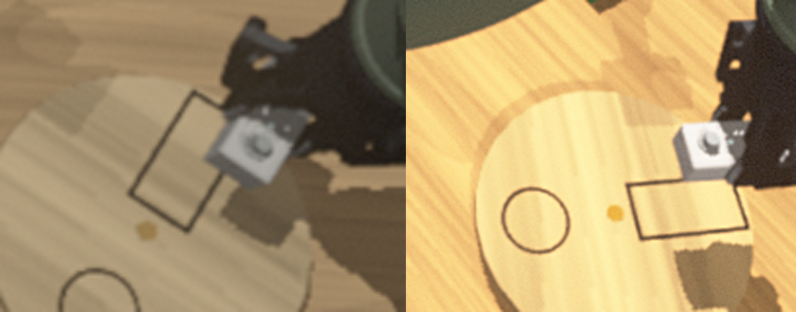

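The pedal is over the disc next to the outline in both views, offset by parallax from the height. Lowering to about 10 mm above the disc, then I'll check again.

Emit:
send_rows([
  [1,10,-2,-1,0],
  [1,20,0,0,0],
  [1,25,0,0,0],
  [1,20,0,0,0],
  [1,11,0,0,0],
  [1,6,0,0,0],
  [1,2,0,0,0],
  [1,0,0,0,0],
])

```text
time_s: 9.8
ee_pos: [0.6227, -0.2494, 0.016]
ee_rot: [-89.7, 90.0, -31.7]
force: [0.5, 0.7, -1.8]
width: 0.455
```

Run:
```python
from h import *
plan([.6233,-.2501,.006],58)
o=observe();c=o['ee_pos'].copy();c[2]+=.030
u=np.array([np.cos(np.radians(-32)),np.sin(np.radians(-32)),0]);v=np.array([-u[1],u[0],0])
def projf(ci):
    K=np.array(ci['camera_matrix']);R=np.array(ci['R']);t=np.array(ci['t'])
    def f(X):
        q=R@X+t;p=q[:2]/q[2];p=p*(1+ci['k1']*(p@p));return K[:2,:2]@p+K[:2,2]
    return f
tiles=[]
for n,(x0,y0,w,h) in dict(side=(370,300,110,100),wrist=(150,110,260,236)).items():
    im=snapshot(n);f=projf(camera_info(n));s=(4 if n=='side' else 400/236)
    a=cv2.resize(im[y0:y0+h,x0:x0+w],None,fx=s,fy=s,interpolation=cv2.INTER_CUBIC)[:400]
    def poly(P,col): cv2.polylines(a,[np.array([((f(p)-[x0,y0]+.5)*s) for p in P]).round().astype(np.int32)],True,col,1)
    for z in(0,.032): poly([c+a_*.046*u+b_*.02*v+[0,0,z] for a_,b_ in((1,1),(1,-1),(-1,-1),(-1,1))],(255,0,0))
    th=np.linspace(0,6.28,20);poly([c-.028*u+.006*(np.cos(k)*u+np.sin(k)*v)+[0,0,.042] for k in th],(255,0,0))
    P=np.array([.6233,-.2501,.035]);poly([P+a_*.052*u+b_*.026*v for a_,b_ in((1,1),(1,-1),(-1,-1),(-1,1))],(0,0,255))
    tiles.append(a[:400,:400])
cv2.imwrite('pics/p2.png',cv2.cvtColor(np.hstack(tiles),cv2.COLOR_RGB2BGR))
```

```text
t 9.8 pos [ 0.6227 -0.2494  0.016 ] tilt [ 0.001 -0.    -1.   ] jaw 58.0 width 0.455 F [ 0.5  0.7 -1.8] q [22. 62. -8. 71.  9. 48. 70.]
spin 0.03 now-axes mm [10.  -0.9 -0.3] after-spin mm [10.  -0.9 -0.3] z after [0.53  0.848 0.   ]
```

View pics/p2.png

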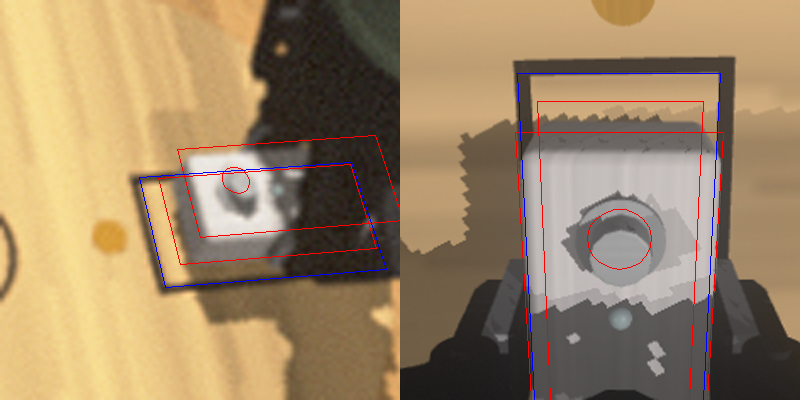

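The wrist view puts the stud at (620,255), where (620,240) was predicted, and the outline's far edge about 1.8 mm nearer the axle than assumed. So the pedal is about 4 mm too far outward and 1 mm off sideways. I'll shift +4 in tool y and +1 in tool z, then lower slowly.

Emit:
send_rows([
  [1,0,2,1,0],
  [1,0,2,0,0],
  [1,2,0,0,0],
  [1,2,0,0,0],
  [1,2,0,0,0],
  [1,0,0,0,0],
  [1,0,0,0,0],
])

```text
time_s: 10.6
ee_pos: [0.6196, -0.2463, 0.0096]
ee_rot: [159.0, 90.0, -143.0]
force: [-0.5, -0.3, -2.7]
width: 0.457
```

Emit:
send_rows([
  [1,1,0,0,0],
  [1,1,0,0,0],
  [1,0,0,0,0],
  [1,0,0,0,0],
])

```text
time_s: 11.0
ee_pos: [0.6196, -0.2463, 0.0076]
ee_rot: [-152.4, 90.0, -94.3]
force: [-0.0, 0.3, -2.7]
width: 0.455
```

Emit:
send_rows([
  [1,1,0,0,0],
  [1,1,0,0,0],
  [1,0,0,0,0],
  [1,0,0,0,0],
])

```text
time_s: 11.4
ee_pos: [0.6196, -0.2463, 0.0056]
ee_rot: [-171.6, 90.0, -113.5]
force: [0.3, -0.2, -1.4]
width: 0.458
```

Emit:
send_rows([
  [1,1,0,0,0],
  [1,0,0,0,0],
  [1,0,0,0,0],
])

```text
time_s: 11.7
ee_pos: [0.6198, -0.2463, 0.005]
ee_rot: [-91.7, 90.0, -33.7]
force: [-2.4, 1.2, 6.1]
width: 0.457
```

Emit:
send_rows([
  [1,1,0,0,0],
  [1,0,0,0,0],
  [1,0,0,0,0],
])

```text
time_s: 12.0
ee_pos: [0.6198, -0.2463, 0.0049]
ee_rot: [-93.8, 90.0, -35.8]
force: [-7.3, 2.8, 21.0]
width: 0.453
```

Contact is made. Easing back 1 mm, then opening gently.

Emit:
send_rows([
  [1,-1,0,0,0],
  [1,0,0,0,0],
  [0.1,0,0,0,0],
  [0.0,0,0,0,0],
  [-0.1,0,0,0,0],
  [-0.2,0,0,0,0],
  [-0.4,0,0,0,0],
  [-0.6,0,0,0,0],
])

```text
time_s: 12.8
ee_pos: [0.6196, -0.2463, 0.0046]
ee_rot: [171.0, 90.0, -131.0]
force: [-0.3, -0.7, -0.1]
width: 0.797
```

Emit:
send_rows([
  [-0.7,0,0,0,0],
  [-0.7,-5,0,0,0],
  [-0.7,-10,0,0,0],
  [-0.7,-20,0,0,0],
  [-0.7,-35,0,0,0],
  [-0.7,-40,0,0,0],
  [-0.7,-35,0,0,0],
  [-0.7,-15,0,0,0],
])

```text
time_s: 13.6
ee_pos: [0.6206, -0.2466, 0.1691]
ee_rot: [-76.8, 89.7, -18.7]
force: [1.0, -0.0, -0.3]
width: 0.851
```

Run:
```python
from h import *
plan([.6233,-.2501,.2],58)
save('wrist','w5.png')
ci=camera_info('wrist');im=cv2.imread('pics/w5.png');hsv=cv2.cvtColor(im,cv2.COLOR_BGR2HSV)
m=((hsv[...,1]<40)&(hsv[...,2]>110)).astype(np.uint8)
n,l,st,c=cv2.connectedComponentsWithStats(m)
for i in range(1,n):
    if st[i,4]>700:
        cn=max(cv2.findContours((l==i).astype(np.uint8),0,1)[0],key=cv2.contourArea);bx=cv2.boxPoints(cv2.minAreaRect(cn));w=world(ci,bx,.067)
        d=w[1]-w[0],w[2]-w[1];print(bx.round().tolist(),w.mean(0).round(4),[np.linalg.norm(x).round(4) for x in d],[np.degrees(np.arctan2(x[1],x[0])).round(1) for x in d])
```

```text
t 13.6 pos [ 0.6206 -0.2466  0.1691] tilt [ 0.005 -0.002 -1.   ] jaw 58.0 width 0.851 F [ 1.  -0.  -0.3] q [22. 51. -9. 65.  7. 65. 72.]
spin 0.04 now-axes mm [-30.9  -4.3  -1.5] after-spin mm [-30.9  -4.3  -1.5] z after [0.53  0.848 0.001]
[[253.0, 139.0], [305.0, 139.0], [305.0, 252.0], [253.0, 252.0]] [ 0.623  -0.2482  0.067 ] [np.float64(0.0389), np.float64(0.0917)] [np.float64(58.1), np.float64(-30.8)]
```

View pics/w5.png

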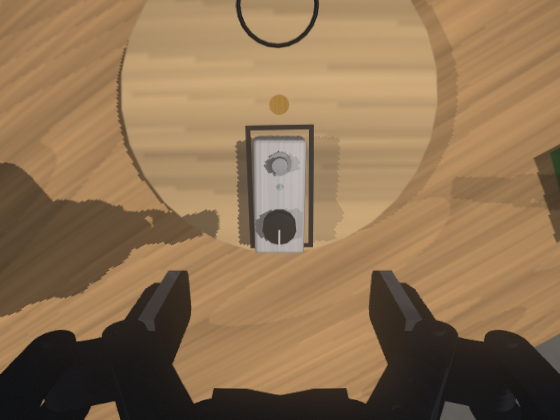

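The wrist view shows the pedal upright in the outline, with its top at (253–305, 139–252) and the outline at about (248–312, 127–246). Computing the offset without parallax, and the outline's drift.

Run:
```python
from h import *
ci=camera_info('wrist')
w=world(ci,[[248,128],[312,126.5],[311,245],[251.5,246]],.035);print('outline',w.mean(0).round(4),np.linalg.norm(np.diff(w,axis=0),axis=1).round(3),np.degrees(np.arctan2(*(w[2]-w[1])[[1,0]])),np.degrees(np.arctan2(*(w[3]-w[0])[[1,0]])))
print('axle',world(ci,[[279,104.5]],.035))
p=world(ci,[[253,139],[305,139],[305,252],[253,252]],.067);print('pedal',p.mean(0).round(4),'knob/stud mid',world(ci,[[279,224]],.080),world(ci,[[280,166]],.077))
save('top','t2.png',(370,170,500,300),4.5)
```

```text
outline [ 0.6244 -0.2474  0.035 ] [0.053 0.105 0.054] -30.99806536112353 -31.578364051339612
axle [[ 0.563485   -0.21113743  0.035     ]]
pedal [ 0.623  -0.2482  0.067 ] knob/stud mid [[ 0.63737383 -0.25716407  0.08      ]] [[ 0.60030769 -0.23318368  0.077     ]]
```

View pics/t2.png

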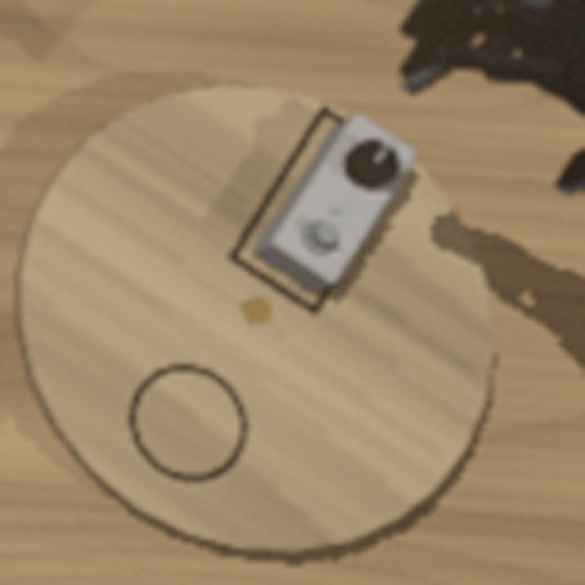

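The top view has the outline corners at (442,194), (422,227) and (440,239), the same as at the start. The pedal is about 2 mm from the middle and about 1° off in angle. The gripper is clear, so I'm handing in.

```bash
python3 -c "
from h import *
print(close_job())"
```

```text
the job is handed in; nothing more can be done
None
```

The slim pedal is standing upright in the outline on the turntable, stud end towards the axle, and I handed the job in at about 13.7 s of robot time.

**Last checks:**
- **Pedal position:** about 2 mm from the middle of the outline and within about 1° of its length, from the wrist camera.
- **Turntable:** the outline corners sit at the same top-view pixels as before, to within about 0.5 px, so it has not visibly turned.
- **Other objects:** I never touched the wide pedal or the bowl, but I did not measure them again at the end.
- **Gripper:** open and well clear, about 16 cm above its release height.

**What went wrong or disagreed:**
- **First grasp missed:** the fingers shut above the pedal, because the tips sit about 30–40 mm higher than the reported TCP suggests. I reopened, went about 31 mm lower and gripped it, using images and force readings; the pedal moved a few mm at most.
- **Aim corrected before setting down:** the wrist camera showed the pedal about 4 mm too far outward, so I shifted it. The side and wrist cameras differed by a few mm.
- **Contact force:** setting the pedal down peaked at about 21 N; I eased that off before opening the fingers.

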